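# Dip the gauge in the soap melting tank

## Task

Take the dip gauge from its wooden rest, push it down the blue sloping guide tube of the melting tank until its red collar stops against the tube's mouth, then draw it right out again. Finish still holding it: keep the gauge level in the gripper, still and clear of everything else, with its tip over the ring on the white reading tile and about a hand's breadth above it, ready to be read. Leave the pink mould, the blue cup and the amber bottle where they stand.

Things in the scene. Friction and masses are not known exactly. Their poses are not given: they have to be found in the camera images.
- gauge_grip (a point): middle of the loose dip gauge's yellow grip, on its axis; 120 g, straight along own x. Grip 16 x 16 mm square, x -50 to +58 mm; 10 mm round neck; red collar 32 mm across, x -62 to -70; 10 mm steel rod to the tip at x -190. Own -x points to the tip, z up as it lies: level, tip roughly towards the robot, this point 55 mm above the bench. It balances about 30 mm from here towards the tip.
- gauge_collar (a point): centre of the red collar's stop face (the face towards the tip), on the gauge's axis, 70 mm from gauge_grip and 120 mm from gauge_tip
- gauge_tip (a point): very end of the gauge's steel rod, on its axis, 190 mm from gauge_grip; the rod has dark graduation rings and its last 10 mm taper to 5 mm
- gauge_rest: fixed wooden rest: base board 50 mm wide, 10 mm high, x -40 to +160 mm, two forks open at the top, 12 mm thick. Origin on the bench under the front fork (carries the rod: slot 14 mm wide, floor 50, top 62 mm up); rear fork at x +152 mm (carries the grip's end: slot 20 mm, floor 47, top 58 mm up). gauge_grip lies over x +110 mm; x runs along the gauge away from the tip.
- tank: melting tank, fixed: a closed steel box 150 (x) x 170 (y) x 95 mm high with an aluminium lid, hollow inside; origin at the centre of its underside. Its +x side, away from the robot, has a grey control strip; the guide tube slopes up out of the lid towards +x.
- guide_tube: blue round guide tube fixed in the tank's lid: outside 32 mm, bore 20 mm, 62 mm long. Origin at the centre of its open mouth, 125 mm above the bench and 63 mm in tank x from the tank's centre; z runs out of the mouth along the bore, 42 degrees above level, away from the robot; y is level. The gauge goes in along -z, 120 mm of rod when the collar is stopped; its tip meets nothing inside.
- reading_tile: white square reading tile 130 x 130 x 6 mm, fixed flat on the bench, with a blue ring of 60 mm diameter at its centre; origin at the centre of its underside
- mould: pink rigid mould with six round pockets, 100 x 150 x 22 mm, loose bystander; origin at the centre of its underside
- cup: small blue cup, 68 mm rim diameter, 40 mm high, loose bystander; origin at the centre of its underside
- scent: small amber bottle with green label and white cap, 36 mm diameter, 75 mm high, loose bystander; origin at the centre of its underside
Mind the look-alikes: they are no part of the job. Leave any green or purple look-alike of the gauge_rest alone.

How it is judged (in metres and radians):
On the way, in this order (a step that is already met when the one before it is completed fails the run):
1. the gauge is down the tube with its collar stopped against the mouth (z of gauge_collar in the frame of guide_tube between -0.004 and 0.004 m and x of gauge_collar in the frame of guide_tube between -0.009 and 0.009 m and y of gauge_collar in the frame of guide_tube between -0.009 and 0.009 m and angle between the x axis of gauge_grip and the z axis of guide_tube, either way round below 0.13 rad and contact force between gauge and guide_tube above 0.5 N), for 0.1 s.
2. the gauge is drawn right out of the tube, held by the gripper (z of gauge_tip in the frame of guide_tube above 0.003 m and contact force between gauge and the fingers above 1 N), for 0.05 s.
At the end, for the whole second after the job is handed in: The gauge is held still by the fingers alone, within 8 degrees of level, its tip within 40 mm horizontally of the centre of the reading tile and 55 to 200 mm above the bench, touching neither tank, rest, tile nor bystanders (contact force between gauge and the fingers above 1 N and angle between gauge_grip's own x axis and vertical between 1.4308 and 1.7108 rad and horizontal distance between gauge_tip and reading_tile below 0.04 m and height (world z) of gauge_tip between 0.055 and 0.2 m and height (world z) of gauge_grip above 0.05 m and linear speed of gauge below 0.03 m/s and angular speed of gauge below 0.3 rad/s and contact force between gauge and tank below 0.1 N and contact force between gauge and gauge_rest below 0.1 N and contact force between gauge and reading_tile below 0.1 N and contact force between gauge and mould below 0.1 N and contact force between gauge and cup below 0.1 N and contact force between gauge and scent below 0.1 N); the arm keeps its last pose, push and grip.
It fails at once if the pink mould is pushed more than 25 mm or tipped (distance of mould from where it was at the start of the episode above 0.025 m or angle between mould's own z axis and vertical above 0.5 rad).
It fails at once if the blue cup is pushed more than 25 mm or tipped (distance of cup from where it was at the start of the episode above 0.025 m or angle between cup's own z axis and vertical above 0.5 rad).
It fails at once if the amber bottle is pushed more than 25 mm or tipped (distance of scent from where it was at the start of the episode above 0.025 m or angle between scent's own z axis and vertical above 0.5 rad).
It also fails if it takes over 58 s, if anything falls off the work surface, if the arm or the gripper's body presses on something with over 40 N, if the wrist force passes 120 N, or if a joint passes its speed limit or range.

## Robot

A 6-joint arm with a two-finger parallel gripper is mounted at the origin on the work surface. World frame = base frame: x ahead of the robot, y to its left, z up, the work surface at z = 0. Lengths are in mm, angles in degrees, forces in N, time in s.
With the tool pointing down it reaches from about 425 to 950 mm from the base axis. Payload 14.7 kg.
Tool frame: the origin (TCP) lies at the very end of the fingers, on their centre line; the grasp point (between the pads) lies 19 mm behind it; z points along the fingers, y is the direction in which the jaws open and shut (so a half turn about z gives the same grasp; the last joint's range is limited). The gripper opens to 85 mm and grips with 20 to 120 N. Pads are 22 mm wide; open, the fingers measure 114 mm over their backs; the gripper's body (76 mm by 85 mm) begins 54 mm behind the grasp point. The pads swing forward as they close: fully open they stand 13 mm farther back than shut.
Start: joints at [-67.013, 27.513, 91.461, -0, 61.026, -2.67], TCP at [281.454, -585.898, 231.297] pointing down, gripper open.
Joint ranges: [-157.49, 157.49], [-46.99, 117.5], [13.45, 153.17], [-89.5, 269.5], [5.16, 153.95], [-167.48, 167.48]. Speed limits (degrees/s): [108.29, 108.29, 136.94, 172.46, 172.46, 172.46].

## Interface

Orientations are given as [roll, pitch, yaw] about the fixed x, y, z axes, in that order (R = Rz(yaw) Ry(pitch) Rx(roll)).
In Python, from station import * gives the robot as it stands. The module is installed in compiled form; this text tells all that it offers.
- The arm moves only by the tool arm_command, never from a script. Its argument "rows" is a list of rows, each an object of numbers: "ax", "ay", "az": the turn, a rotation vector about the world's x, y, z in degrees; "tx", "ty", "tz": the shift along the world's x, y, z in cm; "claw": the opening in per cent of the stroke, from 0 (shut) to 100 (fully open). In form: [{"ax": .., "ay": .., "az": .., "tx": .., "ty": .., "tz": .., "claw": ..}, ...]. A call has 1 to 8 rows; each row is the pose to reach, as a shift and turn from the pose measured when the call began; what a row does not reach only later rows make up. A row lasts 1/12 s, in which the tool goes at most 41.7 mm and 7.16 degrees, less where a joint would pass 70% of its speed; a pose out of reach is approached as far as the arm can. A call with a gripper value outside its range is refused whole. The fingers move at their own pace and stop on an object; the grip force is fixed at half the most. Time passes only in rows, so rows that repeat a pose let the fingers close. It gives the time, the measured TCP pose, the force and the opening at its end, in the units of the state.
- state(): the state, without advancing time (a new reading comes with each control period).
- get_image(name): name is "scene" or "top" or "wrist"; returns a dict with "image" (384x512x3 uint8, blue, green, red), "fx", "fy", "cx", "cy" (pixels), "rvec" (rotation vector, rad) and "tvec" (3), from world to camera coordinates, as OpenCV has them. Camera axes: x right, y down, z forward; pixel columns grow to the right and rows downward; lengths in mm; the calibration is good to about 2 mm. A picture is of the moment at which its call begins. There is no depth.
- hand_in(): hands the job in, once; it reports no verdict.
Trained networks look in a picture, given as the dict that the camera call returned (one of the last four; its "shot" number tells which), for a name from the list of things; names that differ only in an ending like _2 or _b are one class to them, and where a whole thing is asked for, a point or a joint stands for the part that bears it (a point fixed in the world has none). Each returns a list of dicts, best first, with "conf" (0 to 1); they miss things now and then, are a little off and sometimes report something else, mostly with a low value. They report only what shows in the picture. A call takes as long as a camera call. They do not tell look-alikes from the thing itself.
- recognise(picture, label): "point" ([column, row] in pixels, amid what is visible of it).
- regions_of(picture, label): "mask" (384x512 bool, what is visible of it) and "point" ([column, row] in pixels, amid what is visible of it).
The state is a dict: "clock": time; "qpos": joint angles; "qvel": joint speeds; "joint_torque": joint torques, N m; "position": TCP position; "tcp_rot": TCP orientation; "ft_force": force on the tool from outside, world axes, zero at the start; "wrist_torque": the same for the moment, N m; "finger_gap": finger opening in mm.
Only numpy, scipy, OpenCV 4.12 (cv2) and the standard library are available. Lean on these libraries where they do the work, as an engineer would, in place of code of your own. Each camera call takes 0.05 s, during which the arm holds its last target. There are 200 camera calls.

## Working session

There is one attempt and no reset: what is moved stays moved. The work goes in short steps, Python scripts to look and compute and a tool call to move; the robot and the scene stay as the last step left them, time stands still between calls to the robot, and variables do not carry over. Pictures are saved under pics/ and viewed, about 8 in all and at most 12, crops included, and the job is handed in when it is done.

Besides the shell and the picture viewer there is one more tool, called after "Emit:" as name(argument=value, ...), one argument or row to a line, values as JSON. arm_command: Moves the arm, as the interface text tells. Its arguments: {"type":"object","properties":{"rows":{"type":"array"}},"required":["rows"]}

```bash
mkdir -p pics; cat > h.py <<'E'
from station import *
import numpy as np, cv2
def save(p,n): cv2.imwrite(f'pics/{n}.png',p['image'])
def KR(p):
    K=np.array([[p['fx'],0,p['cx']],[0,p['fy'],p['cy']],[0,0,1.]]); return K,cv2.Rodrigues(np.array(p['rvec'],float))[0],np.array(p['tvec'],float).ravel()
def plane(p,uv,z):
    K,R,t=KR(p); d=R.T@np.linalg.solve(K,[uv[0],uv[1],1.]); c=-R.T@t
    return c+d*(z-c[2])/d[2]
def proj(p,X):
    K,R,t=KR(p); q=K@(R@np.asarray(X,float).T+t[:,None]); return (q[:2]/q[2]).T
E
python3 - <<'E'
from h import *
a=get_image('scene');b=get_image('top')
cv2.imwrite('pics/a.png',a['image']);cv2.imwrite('pics/b.png',b['image'])
print(state())
for n,p in (('scene',a),('top',b)):
    K,R,t=KR(p); print(n,K[0,0],-R.T@t)
    for l,z in [('gauge_grip',55),('gauge_collar',55),('gauge_tip',55),('gauge_rest',30),('tank',95),('guide_tube',125),('reading_tile',6),('mould',22),('cup',40),('scent',75)]:
        for r in recognise(p,l)[:3]: print(n,l,np.round(r['point']),round(r['conf'],2),plane(p,r['point'],z).round(0))
E
```

```text
{'clock': 0.1, 'qpos': array([-6.70112915e+01,  2.75451123e+01,  9.14906042e+01, -1.34598241e-03,
        6.10259985e+01, -2.67153697e+00]), 'qvel': array([ 0.03248195, -0.05719659, -0.09866689, -0.01384003,  0.00503567,
       -0.03788741]), 'joint_torque': array([ 9.17786965e-04, -9.52261019e+01, -4.31043613e+01, -6.99511958e-06,
        5.15719337e-03, -2.47424430e-05]), 'position': array([ 281.32296872, -585.555301  ,  230.7465679 ]), 'tcp_rot': array([-1.79938297e+02, -1.70101515e-03,  2.56608972e+01]), 'ft_force': array([ 1.74391232,  0.0908361 , -0.00302392]), 'wrist_torque': array([ 0.04055553, -0.02414799,  0.00843144]), 'finger_gap': 85.78161136477618}
scene 479.7526000680113 [1466.43658699  628.78668242 1075.56131607]
scene gauge_grip [187. 186.] 0.73 [ 560. -295.   55.]
scene gauge_collar [192. 184.] 0.69 [ 542. -290.   55.]
scene gauge_collar [171. 235.] 0.24 [ 765. -180.   55.]
scene gauge_tip [189. 180.] 0.63 [ 531. -313.   55.]
scene gauge_rest [125. 215.] 0.93 [ 766. -383.   30.]
scene gauge_rest [195. 194.] 0.79 [ 556. -267.   30.]
scene gauge_rest [216. 139.] 0.67 
[... 207 characters left out ...]

scene scent [171. 235.] 0.59 [ 780. -162.   75.]
top 494.5410048434893 [  79.78945488  -12.47781008 1836.25597265]
top gauge_grip [331. 164.] 0.54 [ 606. -293.   55.]
top gauge_grip [260. 198.] 0.32 [473. -27.  55.]
top gauge_collar [330. 164.] 0.4 [ 604. -287.   55.]
top gauge_rest [359. 134.] 0.55 [ 733. -407.   30.]
top gauge_rest [325. 168.] 0.49 [ 596. -273.   30.]
top tank [264. 196.] 0.93 [473. -41.  95.]
top guide_tube [326. 166.] 0.6 [ 577. -263.  125.]
top guide_tube [263. 190.] 0.49 [486. -36. 125.]
top reading_tile [175. 198.] 0.69 [482. 297.   6.]
top mould [216. 128.] 0.84 [758. 147.  22.]
top cup [254. 133.] 0.71 [732.  -1.  40.]
top scent [303. 128.] 0.42 [ 739. -188.   75.]
```

```bash
python3 - <<'E'
import cv2
a=cv2.imread('pics/a.png')[110:330,100:420];cv2.imwrite('pics/a2.png',cv2.resize(a,None,fx=2.5,fy=2.5,interpolation=2))
b=cv2.imread('pics/b.png')[90:260,140:400];cv2.imwrite('pics/b2.png',cv2.resize(b,None,fx=3,fy=3,interpolation=2))
E
```

```text
(no output)
```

View pics/a2.png

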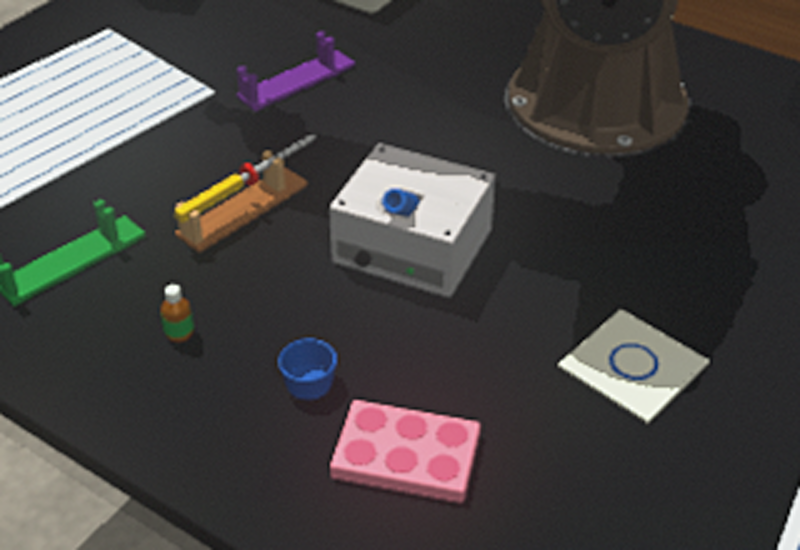

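View pics/b2.png

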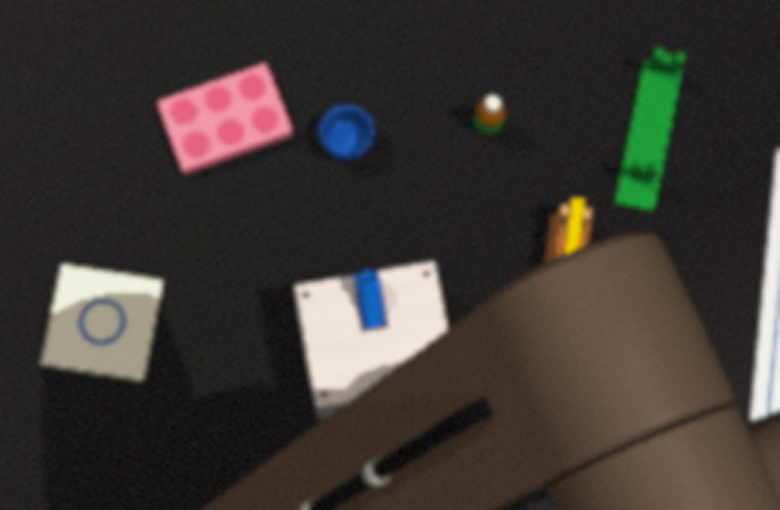

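The views show the real (wooden) rest with the gauge at scene crop (180–315, 137–212), running roughly along world x. The tank's blue tube is at (400,200), the ring at (634,362), and the green and purple rests are decoys. I'll move to get a wrist-camera view of the gauge.

Emit:
arm_command(
  rows=[
    {"tx": 2.5,"ty": 2.5,"tz": 1,"az": -4,"ax": 0,"ay": 0,"claw": 100},
    {"tx": 5,"ty": 5,"tz": 3,"az": -8,"ax": 0,"ay": 0,"claw": 100},
    {"tx": 7.5,"ty": 7.5,"tz": 5,"az": -12,"ax": 0,"ay": 0,"claw": 100},
    {"tx": 10,"ty": 10,"tz": 7,"az": -16,"ax": 0,"ay": 0,"claw": 100},
    {"tx": 12.5,"ty": 12.5,"tz": 9,"az": -20,"ax": 0,"ay": 0,"claw": 100},
    {"tx": 15,"ty": 15,"tz": 10,"az": -25,"ax": 0,"ay": 0,"claw": 100},
    {"tx": 17.5,"ty": 17.5,"tz": 10,"az": -30,"ax": 0,"ay": 0,"claw": 100},
    {"tx": 20,"ty": 20,"tz": 10,"az": -35,"ax": 0,"ay": 0,"claw": 100},
  ],
)

```text
clock: 1.77
position: [482.8, -384.7, 332.5]
tcp_rot: [179.9, -0.1, -9.6]
ft_force: [0.1, -1.2, -0.1]
finger_gap: 85.9
```

Emit:
arm_command(
  rows=[
    {"tx": 2.5,"ty": 2.5,"tz": 0,"az": -2,"ax": 0,"ay": 0,"claw": 100},
    {"tx": 5,"ty": 5,"tz": 0,"az": -4,"ax": 0,"ay": 0,"claw": 100},
    {"tx": 6,"ty": 6,"tz": 0,"az": -4,"ax": 0,"ay": 0,"claw": 100},
    {"tx": 6,"ty": 6,"tz": 0,"az": -4,"ax": 0,"ay": 0,"claw": 100},
  ],
)

```text
clock: 2.1
position: [544.9, -322.2, 332.4]
tcp_rot: [180.0, -0.1, -13.4]
ft_force: [-0.7, -0.6, -0.3]
finger_gap: 85.5
```

```bash
python3 - <<'E'
from h import *
w=get_image('wrist');b=get_image('top');a=get_image('scene')
s=state();print(s['position'],s['tcp_rot'],s['qpos'].round(1))
K,R,t=KR(w);print('wristcam',(-R.T@t).round(),R[2].round(2),K[0,0])
save(w,'w1');save(b,'b3');save(a,'a3')
for l,z in [('gauge_grip',55),('gauge_collar',55),('gauge_tip',55),('gauge_rest',30)]:
    for r in recognise(w,l)[:3]: print(l,np.round(r['point']),round(r['conf'],2),plane(w,r['point'],z).round(1))
E
```

```text
[ 542.30774298 -325.18579087  332.3906634 ] [ 1.79923356e+02 -7.41496978e-02 -1.35573903e+01] [-33.7  21.4  86.7  -0.   71.8  69.9]
wristcam [ 625. -340.  476.] [-0.31  0.07 -0.95] 343.894491094818
gauge_grip [227. 156.] 0.96 [ 539.  -284.4   55. ]
gauge_collar [227. 152.] 0.64 [ 543.5 -285.6   55. ]
gauge_tip [227. 156.] 0.96 [ 539.1 -284.    55. ]
gauge_tip [ 35. 250.] 0.74 [473.    5.7  55. ]
gauge_rest [351. 334.] 0.89 [ 207.1 -398.1   30. ]
gauge_rest [236. 152.] 0.71 [ 536.  -293.2   30. ]
gauge_rest [283.  25.] 0.66 [ 670.3 -385.9   30. ]
```

View pics/w1.png

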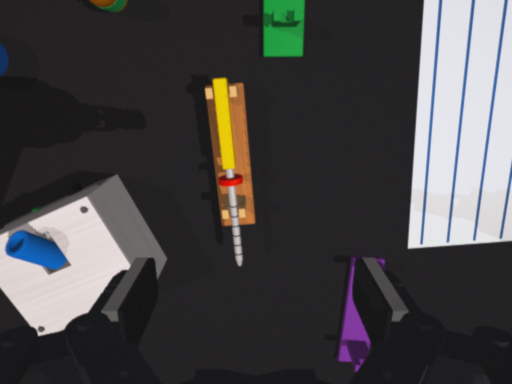

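Wrist view: gauge grip (220,78)–(228,168), collar (231,181), tip (240,264), and the tank with tube mouth at (15,245). Next I fit poses by silhouettes over all views.

```bash
cat >> h.py <<'E'
from scipy.optimize import minimize
def hull(p,X):
    m=np.zeros((384*4,512*4),np.uint8); q=proj(p,X)
    cv2.fillConvexPoly(m,np.round((cv2.convexHull(q.astype(np.float32))[:,0]+.5)*4*16-8).astype(np.int32),255,shift=4)
    return cv2.resize(m,(512,384),interpolation=cv2.INTER_AREA)/255.
def box(x0,x1,y0,y1,z0,z1): return np.array([[x,y,z] for x in(x0,x1) for y in(y0,y1) for z in(z0,z1)],float)
def circ(c,ax,r,n=24):
    ax=np.array(ax,float);u=np.cross(ax,[0,1,0]) if abs(ax[1])<.9 else np.array([1.,0,0]);u/=np.linalg.norm(u);v=np.cross(ax,u)
    a=np.linspace(0,2*np.pi,n); return np.array(c)+r*(np.cos(a)[:,None]*u+np.sin(a)[:,None]*v)
def place(X,q):
    c,s=np.cos(np.radians(q[2])),np.sin(np.radians(q[2])); return X@np.array([[c,s,0],[-s,c,0],[0,0,1]])+[q[0],q[1],0]
def fit(items,q0):
    # items: (picture, mask, list of point sets, weight)
    def cost(q):
        s=0
        for p,m,parts in items:
            h=np.max([hull(p,place(X,q)) for X in parts],0); s+=1-np.minimum(h,m).sum()/np.maximum(h,m).sum()
        return s/len(items)
    r=minimize(cost,q0,method='Nelder-Mead',options=dict(initial_simplex=np.array(q0)+np.array([[0,0,0],[8,0,0],[0,8,0],[0,0,6]]),xatol=.05,fatol=1e-5))
    return r.x,r.fun
def col(p,kind,near=None,rad=60):
    h=cv2.cvtColor(p['image'],cv2.COLOR_BGR2HSV);H,S,V=[h[...,i].astype(int) for i in range(3)]
    m={'yellow':(H>20)&(H<33)&(S>150)&(V>70),'red':((H<6)|(H>174))&(S>150)&(V>60),'blue':(H>98)&(H<125)&(S>130)&(V>35)}[kind]
    if near is not None:
        yy,xx=np.mgrid[:384,:512]; m&=np.hypot(xx-near[0],yy-near[1])<rad
    return m.astype(float)
YB=[box(-50,58,-8,8,47,63)]; RD=[np.vstack([circ([-62,0,55],[1,0,0],16),circ([-70,0,55],[1,0,0],16)])]
c,s=np.cos(np.radians(42)),np.sin(np.radians(42)); M=np.array([63,0,125.]); AX=np.array([c,0,s])
TB=[np.vstack([circ(M,AX,16),circ(M-(30/s)*AX,AX,16)])]
TK=[box(-75,75,-85,85,0,95)]
E
python3 - <<'E'
from h import *
import pickle
P={n:get_image(n) for n in('wrist','top','scene')}
gy=[];tb=[];tk=[];ti=[]
for n,p in P.items():
    m=col(p,'yellow',proj(p,[[595,-295,55]])[0],60); r=col(p,'red',proj(p,[[530,-285,55]])[0],30)
    b=col(p,'blue',proj(p,[[540,-45,110]])[0],45)
    print(n,m.sum(),r.sum(),b.sum())
    if m.sum()>60: gy.append((n,(p,m,YB)))
    if b.sum()>60 : tb.append((n,(p,b,TB)))
    for l,L in(('tank',tk),('reading_tile',ti)):
        g=regions_of(p,l)
        if g: print(n,l,g[0]['conf'],g[0]['mask'].sum()); L.append((n,(p,g[0]['mask'].astype(float),TK+TB if l=='tank' else [box(-65,65,-65,65,0,6)])))
for nm,L,q0 in(('gauge',gy,[590,-295,-10]),('tube',tb,[480,-40,10]),('tank',tk,[480,-40,10]),('tile',ti,[480,295,-10])):
    for k in L: 
        x,f=fit([k[1]],q0); print(nm,k[0],x.round(1),round(f,3))
    x,f=fit([k[1] for k in L],q0); print(nm,'all',x.round(1),round(f,3))
x,f=fit([k[1] for k in tb+tk],[480,-40,10]); print('tube+tank',x.round(1),round(f,3))
for p in P.values(): p.pop('x',0)
pickle.dump(P,open('P.pkl','wb'))
E
```

```text
wrist 1318.0 203.0 947.0
wrist tank 0.9 15647
top 6.0 0.0 156.0
top tank 0.56 164
top reading_tile 0.67 1175
scene 176.0 32.0 88.0
scene tank 0.73 248
scene reading_tile 0.91 1420
gauge wrist [ 574.3 -290.    -9. ] 0.054
gauge scene [ 571.8 -296.1   -8. ] 0.176
gauge all [ 574.1 -290.5   -8.9] 0.218
tube wrist [466.2 -51.4  35.1] 0.274
tube top [480. -40.  10.] 1.0
tube scene [450.1 -54.6  17.5] 0.27
tube all [453.6 -56.8  21.7] 0.545
tank wrist [457.9 -41.6  15.9] 0.119
tank top [487.7 -43.4   7.5] 0.923
tank scene [480. -40.  10.] 1.0
tank all [455.2 -43.8  12.6] 0.684
tile top [488.1 298.9  -9. ] 0.032
tile scene [481.  292.5  -9. ] 0.033
tile all [484.7 295.5  -9.8] 0.092
tube+tank [450.6 -47.   10.4] 0.619
```

Emit:
arm_command(
  rows=[
    {"tx": 0.3,"ty": 1,"tz": -2.5,"az": 1.5,"ax": 0,"ay": 0,"claw": 100},
    {"tx": 0.6,"ty": 2,"tz": -6,"az": 3,"ax": 0,"ay": 0,"claw": 100},
    {"tx": 1,"ty": 3.9,"tz": -9.5,"az": 4.5,"ax": 0,"ay": 0,"claw": 100},
    {"tx": 1,"ty": 3.9,"tz": -13,"az": 4.5,"ax": 0,"ay": 0,"claw": 100},
    {"tx": 1,"ty": 3.9,"tz": -16,"az": 4.5,"ax": 0,"ay": 0,"claw": 100},
    {"tx": 1,"ty": 3.9,"tz": -18,"az": 4.5,"ax": 0,"ay": 0,"claw": 100},
    {"tx": 1,"ty": 3.9,"tz": -18,"az": 4.5,"ax": 0,"ay": 0,"claw": 100},
  ],
)

```text
clock: 3.48
position: [550.6, -284.3, 148.3]
tcp_rot: [-179.9, 0.3, -9.1]
ft_force: [-0.9, 0.7, 0.2]
finger_gap: 85.4
```

```bash
python3 - <<'E'
from h import *
p=get_image('wrist');s=state();print(s['position'],s['tcp_rot']);save(p,'w2')
m=col(p,'yellow');r=col(p,'red');print(m.sum(),r.sum())
print(fit([(p,m,YB)],[574,-290,-9]),fit([(p,m,YB),(p,r,RD)],[574,-290,-9]))
E
```

```text
[ 551.66083891 -285.04974403  150.76460518] [-1.79980812e+02  1.11019429e-01 -9.08341248e+00]
3805.0 745.0
(array([ 573.50935591, -290.45929275,   -8.84230805]), np.float64(0.03133725168254209)) (array([ 573.45559526, -290.44502699,   -8.8309077 ]), np.float64(0.16036939091220564))
```

View pics/w2.png

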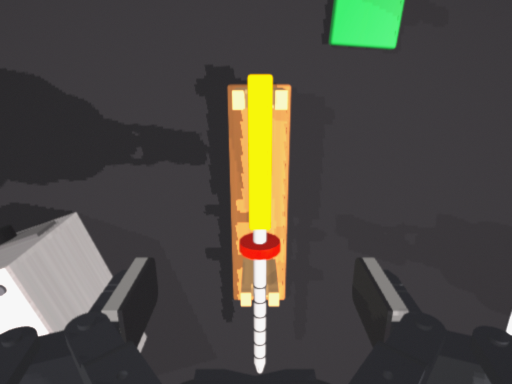

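Gauge centred between the fingers, axis at column ~260, aligned. Descend.

Emit:
arm_command(
  rows=[
    {"tx": 0,"ty": -0.2,"tz": -2,"az": 0.2,"ax": 0,"ay": 0,"claw": 100},
    {"tx": 0,"ty": -0.2,"tz": -5,"az": 0.2,"ax": 0,"ay": 0,"claw": 100},
    {"tx": 0,"ty": -0.2,"tz": -8,"az": 0.2,"ax": 0,"ay": 0,"claw": 100},
    {"tx": 0,"ty": -0.2,"tz": -10,"az": 0.2,"ax": 0,"ay": 0,"claw": 100},
    {"tx": 0,"ty": -0.2,"tz": -11.4,"az": 0.2,"ax": 0,"ay": 0,"claw": 100},
    {"tx": 0,"ty": -0.2,"tz": -11.4,"az": 0.2,"ax": 0,"ay": 0,"claw": 100},
    {"tx": 0,"ty": -0.2,"tz": -11.4,"az": 0.2,"ax": 0,"ay": 0,"claw": 100},
  ],
)

```text
clock: 4.12
position: [552.4, -287.6, 38.0]
tcp_rot: [180.0, 0.1, -8.9]
ft_force: [-0.4, 0.5, -0.9]
finger_gap: 84.9
```

Emit:
arm_command(
  rows=[
    {"tx": 0,"ty": 0,"tz": 0,"az": 0,"ax": 0,"ay": 0,"claw": 50},
    {"tx": 0,"ty": 0,"tz": 0,"az": 0,"ax": 0,"ay": 0,"claw": 20},
    {"tx": 0,"ty": 0,"tz": 0,"az": 0,"ax": 0,"ay": 0,"claw": 0},
    {"tx": 0,"ty": 0,"tz": 0,"az": 0,"ax": 0,"ay": 0,"claw": 0},
    {"tx": 0,"ty": 0,"tz": 0,"az": 0,"ax": 0,"ay": 0,"claw": 0},
    {"tx": 0,"ty": 0,"tz": 0,"az": 0,"ax": 0,"ay": 0,"claw": 0},
    {"tx": 0,"ty": 0,"tz": 0,"az": 0,"ax": 0,"ay": 0,"claw": 0},
    {"tx": 0,"ty": 0,"tz": 0,"az": 0,"ax": 0,"ay": 0,"claw": 0},
  ],
)

```text
clock: 4.78
position: [552.6, -287.5, 38.5]
tcp_rot: [180.0, 0.0, -8.9]
ft_force: [-1.2, 2.8, 8.6]
finger_gap: 15.2
```

Emit:
arm_command(
  rows=[
    {"tx": 0,"ty": 0,"tz": 1,"az": 0,"ax": 0,"ay": 0,"claw": 0},
    {"tx": 0,"ty": 0,"tz": 2.5,"az": 0,"ax": 0,"ay": 0,"claw": 0},
    {"tx": 0,"ty": 0,"tz": 5,"az": 0,"ax": 0,"ay": 0,"claw": 0},
    {"tx": 0,"ty": 0,"tz": 8,"az": 0,"ax": 0,"ay": 0,"claw": 0},
    {"tx": 0,"ty": 0,"tz": 11,"az": 0,"ax": 0,"ay": 0,"claw": 0},
    {"tx": 0,"ty": 0,"tz": 14,"az": 0,"ax": 0,"ay": 0,"claw": 0},
    {"tx": 0,"ty": 0,"tz": 17,"az": 0,"ax": 0,"ay": 0,"claw": 0},
    {"tx": 0,"ty": 0,"tz": 20,"az": 0,"ax": 0,"ay": 0,"claw": 0},
  ],
)

```text
clock: 5.45
position: [552.2, -287.3, 240.6]
tcp_rot: [180.0, 0.0, -8.9]
ft_force: [-0.1, -0.5, -1.1]
finger_gap: 14.6
```

Emit:
arm_command(
  rows=[
    {"tx": 0,"ty": 1.5,"tz": 2,"az": 0,"ax": 0,"ay": 0,"claw": 0},
    {"tx": 0,"ty": 3.5,"tz": 4,"az": 0,"ax": 0,"ay": 0,"claw": 0},
    {"tx": 0,"ty": 5.5,"tz": 6,"az": 0,"ax": 0,"ay": 0,"claw": 0},
    {"tx": 0,"ty": 7.5,"tz": 8,"az": 0,"ax": 0,"ay": 0,"claw": 0},
    {"tx": 0,"ty": 9,"tz": 9,"az": 0,"ax": 0,"ay": 0,"claw": 0},
    {"tx": 0,"ty": 10,"tz": 10,"az": 0,"ax": 0,"ay": 0,"claw": 0},
    {"tx": 0,"ty": 10,"tz": 10,"az": 0,"ax": 0,"ay": 0,"claw": 0},
    {"tx": 0,"ty": 10,"tz": 10,"az": 0,"ax": 0,"ay": 0,"claw": 0},
  ],
)

```text
clock: 6.12
position: [552.2, -187.2, 340.6]
tcp_rot: [180.0, 0.0, -8.8]
ft_force: [-0.3, 0.4, -1.1]
finger_gap: 15.0
```

```bash
python3 - <<'E'
from h import *
import pickle
P={n:get_image(n) for n in('wrist','top','scene')}
s=state();print(s['position'],s['tcp_rot'],s['finger_gap'],s['ft_force'],s['qpos'].round(0))
W=np.full((600,800,3),0,np.uint8); W[:384,:512]=P['wrist']['image']
p=P['top'];u,v=proj(p,[[500,-45,110]])[0].astype(int);W[:288,512:800]=cv2.resize(p['image'][v-48:v+48,u-48:u+48],(288,288),interpolation=2)
p=P['scene'];u,v=proj(p,[[500,-45,110]])[0].astype(int);W[288:576,512:800]=cv2.resize(p['image'][v-48:v+48,u-48:u+48],(288,288),interpolation=2)
print(u,v,proj(P['top'],[[500,-45,110]])[0])
cv2.imwrite('pics/m1.png',W)
pickle.dump((P,s),open('P2.pkl','wb'))
E
```

```text
[ 551.7683449  -187.88047038  339.52706093] [-1.79998984e+02  1.28957998e-01 -8.92339529e+00] 14.944051598786157 [-0.4167362  -0.14367399 -0.94631804] [-22.  17.  92.  -0.  71.  77.]
257 190 [265.3874768  187.14984415]
```

View pics/m1.png

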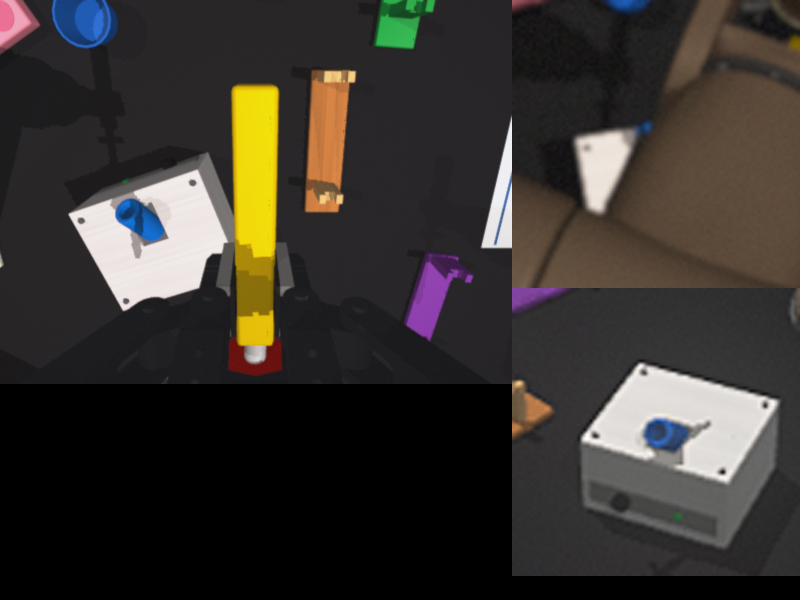

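Wrist view: tank lid corners at (208,154), (68,213), (125,310), tube mouth near (126,211). The gauge is held straight. Next I fit the tank with lid edges, the tube and the held gauge.

```bash
cat > fitank.py <<'E'
from h import *
def lidmask(p,c,rad):
    h=cv2.cvtColor(p['image'],cv2.COLOR_BGR2HSV); yy,xx=np.mgrid[:384,:512]
    return None
E
python3 - <<'E'
from h import *
import pickle
P,s=pickle.load(open('P2.pkl','rb'))
w,sc=P['wrist'],P['scene']
for n,p,L in(('w',w,[(208,154),(68,213),(125,310)]),('s',sc,[(251.7,167),(298,180.3),(280,206.3),(232.3,192)])):
    g=cv2.cvtColor(p['image'],cv2.COLOR_BGR2GRAY)
    print(n,[plane(p,q,95).round(1)[:2] for q in L])
# lid corners LSQ
from scipy.optimize import least_squares
C=np.array([[75,-85,95],[75,85,95],[-75,85,95],[-75,-85,95]],float)
wi=[(0,(208,154)),(1,(68,213)),(2,(125,310))]; si=[(0,(232.3,192)),(1,(280,206.3)),(2,(298,180.3)),(3,(251.7,167))]
def res(q,pairs): 
    return np.concatenate([(proj(p,place(C[[i]],q))[0]-uv)*k for p,L,k in pairs for i,uv in L])
for nm,pr in(('w',[(w,wi,1)]),('s',[(sc,si,1)]),('both',[(w,wi,1),(sc,si,1)])):
    r=least_squares(res,[465,-40,12],args=(pr,)); print(nm,r.x.round(1),r.fun.round(1))
q0=r.x
for n,p in(('w',w),('s',sc)):
    b=col(p,'blue',proj(p,place(np.array([[50.,0,112]]),q0))[0],32 if n=='w' else 14)
    print(n,b.sum(),fit([(p,b,TB)],q0))
# gauge in hand
m=col(w,'yellow')
G=box(-50,58,-8,8,-8,8)
def gp(q):
    from scipy.spatial.transform import Rotation as Ro
    return Ro.from_euler('ZY',[q[3],q[4]],degrees=True).apply(G)+q[:3]
def cost(q): h=hull(w,gp(q)); return 1-np.minimum(h,m).sum()/np.maximum(h,m).sum()
x0=np.array([573.5,-191,358.5,-8.9,0.])
r=minimize(cost,x0,method='Nelder-Mead',options=dict(initial_simplex=x0+np.vstack([np.zeros(5),np.diag([5,4,5,3,4])]),maxiter=600))
print('gauge',r.x.round(1),r.fun,cost(x0))
E
```

```text
w [array([ 554.9, -132.1]), array([509.3,  51.4]), array([360.9,  21.6])]
s [array([ 390.7, -145.3]), array([364.2,  23.7]), array([508.1,  45.2]), array([ 536.1, -118.9])]
w [457.7 -53.8  11.4] [-7.2  7.   4.2 -4.7  3.7 -4.6]
s [449.5 -49.    9.4] [-0.7  0.   0.3  0.5  0.1 -0.5  0.3 -0.2]
both [456.3 -52.5  11. ] [-7.4  8.6  3.7 -4.1  2.5 -3.9 -2.6  1.3 -1.   1.  -2.2 -0.4 -2.6  0.7]
w 1206.0 (array([448.59727985, -47.24529398,  11.03532373]), np.float64(0.12386211657103408))
s 84.0 (array([450.10108176, -55.54746664,  19.17329585]), np.float64(0.2713831311824949))
gauge [ 572.8 -189.4  355.2   -9.     0.8] 0.030185493177356748 0.1785805010676802
```

```bash
python3 - <<'E'
from h import *
import pickle
P,s=pickle.load(open('P2.pkl','rb'))
w,sc=P['wrist'],P['scene']
T=[np.array([[x,y,95] for x in(-75,75) for y in(-85,85)],float)]
def lid(p,seed,th):
    h=cv2.cvtColor(p['image'],cv2.COLOR_BGR2HSV); m=((h[...,1]<60)&(h[...,2]>th)).astype(np.uint8)
    m=cv2.morphologyEx(m,cv2.MORPH_OPEN,np.ones((3,3)))
    n,l=cv2.connectedComponents(m); u,v=np.round(seed).astype(int); k=l[v,u]
    pts=np.argwhere(l==k)[:,::-1].astype(np.float32); z=np.zeros((384,512)); cv2.fillConvexPoly(z,cv2.convexHull(pts.astype(np.int32)),1); return z,(l==k).sum()
for n,p,th in(('w',w,190),('w',w,150),('s',sc,190),('s',sc,150)):
    seed=proj(p,place(np.array([[10.,50,95]]),[449,-48,10]))[0]
    z,k=lid(p,seed,th); print(n,th,k,z.sum(),fit([(p,z,T)],[450,-48,10]))
# wrist corner residual from picture, 3 clear corners
C=np.array([[75,-85,95],[75,85,95],[-75,85,95]],float)
print(proj(w,place(C,[449.5,-48,10])).round(1))
t=regions_of;g=None
im=w['image'][130:330,50:260].copy()
for q,c_ in(([449.5,-48,10],(0,0,255)),([448.6,-47.2,11],(0,200,0))):
    for X in T+TB:
        hh=cv2.convexHull(proj(w,place(X,q)).astype(np.float32))[:,0]-[50,130]
        if q[2]==10: big=cv2.resize(im,None,fx=3,fy=3,interpolation=2) if X is T[0] else big
        cv2.polylines(big,[np.round(hh*3+1).astype(np.int32)],True,c_,1)
cv2.imwrite('pics/o1.png',big)
E
```

```text
w 190 11307 13873.0 (array([450.41453486, -45.39676396,  10.31728991]), np.float64(0.06283774955716392))
w 150 11881 14018.0 (array([450.91483381, -45.19956668,  10.45197047]), np.float64(0.06691397658890341))
s 190 1192 1481.0 (array([449.32171479, -50.47924254,  10.95001566]), np.float64(0.056511443554616014))
s 150 1314 1596.0 (array([450.22586359, -49.52572901,  11.08096686]), np.float64(0.053869443574894316))
[[199.6 169.6]
 [ 70.3 213.2]
 [124.2 310.1]]
```

View pics/o1.png

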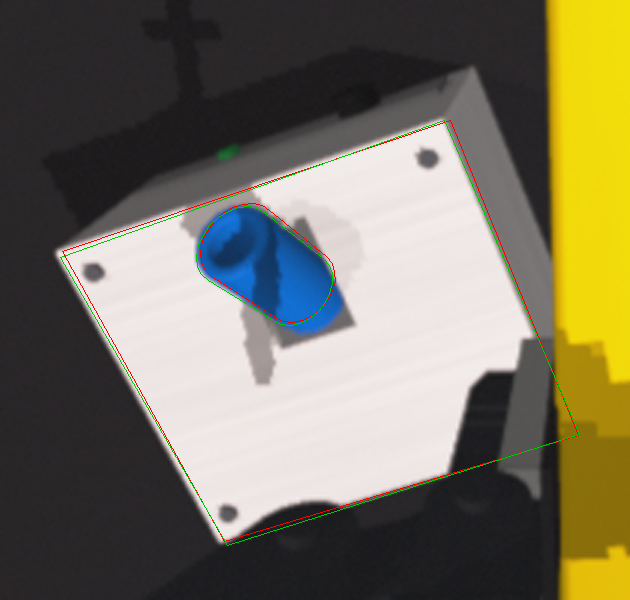

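```bash
cat >> h.py <<'E'
from scipy.spatial.transform import Rotation as Ro
TQ=[449.3,-46.8,10.5]; OFF=np.array([21.2,0,-16.5])
def target(d,q=TQ,off=OFF,tilt=42.,R=None):
    """TCP pose with the tip d mm outside the mouth along the bore"""
    m=place(M[None],q)[0]; R=R or Ro.from_euler('xyz',[180,-tilt,q[2]],degrees=True); u=R.apply([1,0,0])
    ub=np.array([*(c*np.array([np.cos(np.radians(q[2])),np.sin(np.radians(q[2]))])),s])
    return m+ub*d+190*u-R.apply(off),R
def delta(p,R):
    s_=state(); R0=Ro.from_euler('xyz',s_['tcp_rot'],degrees=True)
    return ((p-s_['position'])/10).round(2),np.degrees((R*R0.inv()).as_rotvec()).round(2)
E
python3 - <<'E'
from h import *
s_=state();print(s_['position'],s_['tcp_rot'])
for d in(60,40,10,-60,-120):
    p,R=target(d);print(d,p.round(1),R.as_euler('xyz',degrees=True),*delta(p,R))
E
```

```text
[ 551.7683449  -187.88047038  339.52706093] [-1.79998984e+02  1.28957998e-01 -8.92339529e+00]
60 [689.3  -2.3 265.8] [180.  -42.   10.5] [13.75 18.56 -7.37] [  0.58 -42.32  18.54]
40 [674.7  -5.  252.5] [180.  -42.   10.5] [12.29 18.29 -8.71] [  0.58 -42.32  18.54]
10 [652.8  -9.1 232.4] [180.  -42.   10.5] [ 10.1   17.88 -10.71] [  0.58 -42.32  18.54]
-60 [601.6 -18.6 185.5] [180.  -42.   10.5] [  4.98  16.93 -15.4 ] [  0.58 -42.32  18.54]
-120 [557.8 -26.7 145.4] [180.  -42.   10.5] [  0.6   16.12 -19.41] [  0.58 -42.32  18.54]
```

Emit:
arm_command(
  rows=[
    {"tx": 1.8,"ty": 2.3,"tz": 0.5,"ax": 0.1,"ay": -5,"az": 2.2,"claw": 0},
    {"tx": 3.6,"ty": 4.6,"tz": 1,"ax": 0.15,"ay": -10,"az": 4.4,"claw": 0},
    {"tx": 5.4,"ty": 7,"tz": 1,"ax": 0.2,"ay": -15,"az": 6.6,"claw": 0},
    {"tx": 7.2,"ty": 9.4,"tz": 1,"ax": 0.3,"ay": -20,"az": 8.8,"claw": 0},
    {"tx": 9,"ty": 11.8,"tz": 1,"ax": 0.35,"ay": -25,"az": 11,"claw": 0},
    {"tx": 10.8,"ty": 14.2,"tz": 1,"ax": 0.4,"ay": -30,"az": 13.2,"claw": 0},
    {"tx": 12.3,"ty": 16.5,"tz": 1,"ax": 0.5,"ay": -35,"az": 15.4,"claw": 0},
    {"tx": 12.3,"ty": 18.3,"tz": 1,"ax": 0.55,"ay": -39,"az": 17.1,"claw": 0},
  ],
)

```text
clock: 6.93
position: [675.9, -5.1, 348.8]
tcp_rot: [-179.5, -38.9, 8.7]
ft_force: [0.7, 2.3, -0.5]
finger_gap: 15.0
```

```bash
python3 - <<'E'
from h import *
s_=state();print(s_['position'],s_['tcp_rot'],s_['qpos'].round(1))
print(delta(*target(40)))
E
```

```text
[675.94363713  -5.1168039  348.78030939] [-179.48919402  -38.88392575    8.70282441] [ -9.5   8.8 114.2  31.8  22.8  45.9]
(array([-0.13,  0.01, -9.63]), array([ 0.14, -3.14,  1.47]))
```

Emit:
arm_command(
  rows=[
    {"tx": -0.1,"ty": 0,"tz": -1,"ax": 0.05,"ay": -1,"az": 0.5,"claw": 0},
    {"tx": -0.1,"ty": 0,"tz": -2.5,"ax": 0.1,"ay": -2,"az": 1,"claw": 0},
    {"tx": -0.1,"ty": 0,"tz": -4,"ax": 0.15,"ay": -3.1,"az": 1.5,"claw": 0},
    {"tx": -0.1,"ty": 0,"tz": -5.5,"ax": 0.15,"ay": -3.1,"az": 1.5,"claw": 0},
    {"tx": -0.1,"ty": 0,"tz": -7,"ax": 0.15,"ay": -3.1,"az": 1.5,"claw": 0},
    {"tx": -0.1,"ty": 0,"tz": -8.6,"ax": 0.15,"ay": -3.1,"az": 1.5,"claw": 0},
    {"tx": -0.1,"ty": 0,"tz": -9.6,"ax": 0.15,"ay": -3.1,"az": 1.5,"claw": 0},
    {"tx": -0.1,"ty": 0,"tz": -9.6,"ax": 0.15,"ay": -3.1,"az": 1.5,"claw": 0},
  ],
)

```text
clock: 7.6
position: [673.5, -5.9, 249.1]
tcp_rot: [-179.9, -41.7, 10.4]
ft_force: [-1.2, 0.8, -1.5]
finger_gap: 15.0
```

```bash
python3 - <<'E'
from h import *
s_=state();print(s_['position'],s_['tcp_rot'],s_['qpos'].round(1))
print(delta(*target(40)))
p=get_image('scene');t=get_image('top');w=get_image('wrist')
R=Ro.from_euler('xyz',s_['tcp_rot'],degrees=True);g=lambda x:s_['position']+R.apply(OFF+[x,0,0])
pr=proj(p,[g(0),g(-70),g(-190),g(58),place(M[None],TQ)[0]]);print(pr.round(1))
I=[]
for q in(p,t):
    u,v=proj(q,[g(-120)])[0].astype(int);im=cv2.resize(q['image'][v-40:v+40,u-50:u+50],(500,400),interpolation=2)
    ax=proj(q,[g(-190),g(-70),g(0),g(58)]);I.append(im)
    ax=((ax-[u-50,v-40]+.5)*5).astype(int)
    for a in ax: cv2.circle(im,tuple(map(int,a)),3,(255,0,255),1)
    for X in TB: 
        hh=cv2.convexHull(proj(q,place(X,TQ)).astype(np.float32))[:,0]; cv2.polylines(im,[((hh-[u-50,v-40]+.5)*5).astype(np.int32)],True,(0,255,0),1)
W=np.zeros((600,800,3),np.uint8);W[:400,:500]=I[0];W[:240,500:]=cv2.resize(I[1],(300,240));W[360:,500:800]=cv2.resize(w['image'],(300,240));cv2.imwrite('pics/m2.png',W)
E
```

```text
[673.52476796  -5.90582802 249.14468011] [-179.87928969  -41.68367218   10.36818927] [-10.8  16.8 123.4  89.3  14.  -15.4]
(array([0.11, 0.09, 0.33]), array([-0.03, -0.33,  0.05]))
[[231.7 183.1]
 [240.7 185.5]
 [254.2 189.2]
 [223.6 180.9]
 [258.1 190.1]]
```

View pics/m2.png

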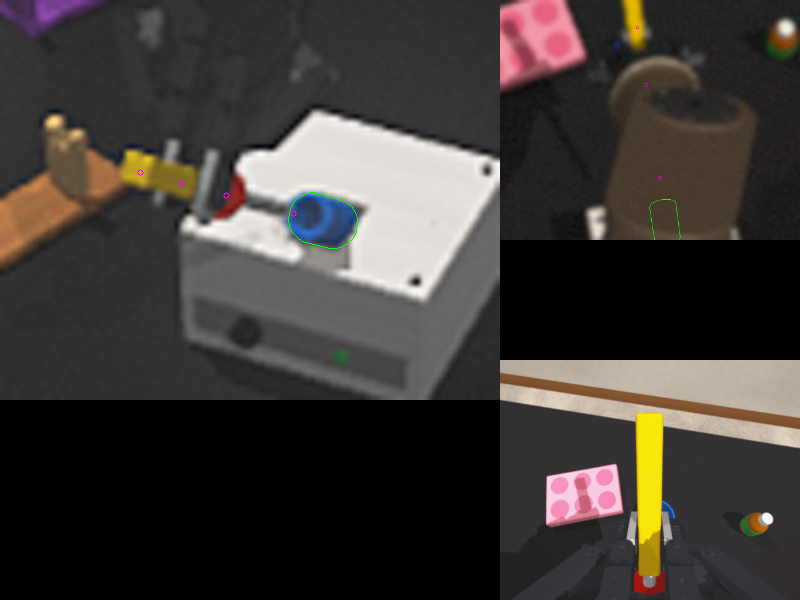

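Emit:
arm_command(
  rows=[
    {"tx": 0.1,"ty": 0.1,"tz": 0.3,"ax": 0,"ay": -0.3,"az": 0,"claw": 0},
    {"tx": -0.6,"ty": -0.05,"tz": -0.3,"ax": 0,"ay": -0.3,"az": 0.05,"claw": 0},
    {"tx": -1.3,"ty": -0.2,"tz": -1,"ax": 0,"ay": -0.3,"az": 0.05,"claw": 0},
    {"tx": -2.1,"ty": -0.3,"tz": -1.7,"ax": 0,"ay": -0.3,"az": 0.05,"claw": 0},
    {"tx": -2.1,"ty": -0.3,"tz": -1.7,"ax": 0,"ay": -0.3,"az": 0.05,"claw": 0},
    {"tx": -2.1,"ty": -0.3,"tz": -1.7,"ax": 0,"ay": -0.3,"az": 0.05,"claw": 0},
  ],
)

```text
clock: 8.25
position: [654.3, -8.6, 236.5]
tcp_rot: [180.0, -42.3, 10.6]
ft_force: [-0.4, -0.3, -0.7]
finger_gap: 15.3
```

```bash
python3 - <<'E'
from h import *
s_=state();print(s_['position'],s_['tcp_rot'],s_['qpos'].round(1),s_['ft_force'])
print(delta(*target(10)),delta(*target(-30)))
p=get_image('scene')
R=Ro.from_euler('xyz',s_['tcp_rot'],degrees=True);g=lambda x:s_['position']+R.apply(OFF+[x,0,0])
m=place(M[None],TQ)[0]
u,v=proj(p,[m])[0].astype(int);k=14
im=cv2.resize(p['image'][v-25:v+25,u-35:u+25],None,fx=10,fy=10,interpolation=2)
f=lambda X:((proj(p,X)-[u-35,v-25]+.5)*10).astype(np.int32)
for a in f([g(-190),g(-70),m]): cv2.circle(im,tuple(map(int,a)),4,(255,0,255),1)
cv2.polylines(im,[f(place(circ(M,AX,16),TQ))],True,(0,255,0),1);cv2.polylines(im,[f(place(circ(M,AX,10),TQ))],True,(0,255,0),1)
cv2.imwrite('pics/m3.png',im)
E
```

```text
[654.25912713  -8.62452968 236.48139855] [179.96463839 -42.26236546  10.56187186] [-11.8  16.9 126.7 103.6  15.2 -30.9] [-0.38220622 -0.27598703 -0.66731536]
(array([-0.15, -0.05, -0.41]), array([-0.02,  0.26, -0.04])) (array([-3.07, -0.59, -3.09]), array([-0.02,  0.26, -0.04]))
```

View pics/m3.png

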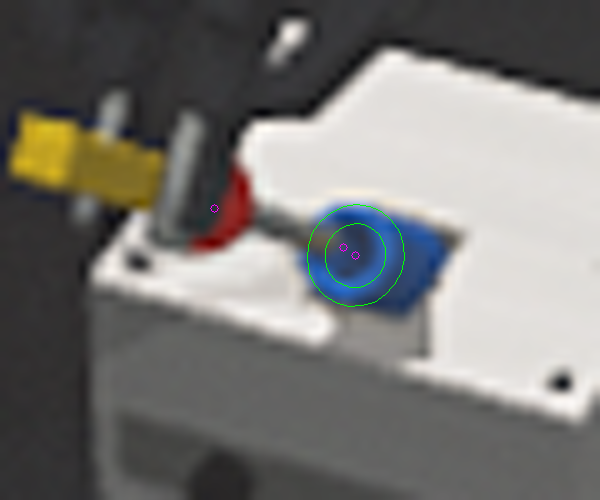

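Emit:
arm_command(
  rows=[
    {"tx": -0.15,"ty": -0.05,"tz": -0.4,"ax": 0,"ay": 0.25,"az": -0.05,"claw": 0},
    {"tx": -0.15,"ty": -0.05,"tz": -0.4,"ax": 0,"ay": 0.25,"az": -0.05,"claw": 0},
    {"tx": -0.6,"ty": -0.15,"tz": -0.85,"ax": 0,"ay": 0.25,"az": -0.05,"claw": 0},
    {"tx": -1.1,"ty": -0.2,"tz": -1.3,"ax": 0,"ay": 0.25,"az": -0.05,"claw": 0},
    {"tx": -1.6,"ty": -0.3,"tz": -1.75,"ax": 0,"ay": 0.25,"az": -0.05,"claw": 0},
    {"tx": -1.6,"ty": -0.3,"tz": -1.75,"ax": 0,"ay": 0.25,"az": -0.05,"claw": 0},
    {"tx": -1.6,"ty": -0.3,"tz": -1.75,"ax": 0,"ay": 0.25,"az": -0.05,"claw": 0},
  ],
)

```text
clock: 8.88
position: [638.9, -11.6, 219.4]
tcp_rot: [-180.0, -42.0, 10.5]
ft_force: [0.4, -0.1, -1.6]
finger_gap: 14.8
```

```bash
python3 - <<'E'
from h import *
s_=state();print(s_['position'],s_['tcp_rot'],s_['qpos'].round(1),s_['ft_force'],s_['wrist_torque'])
print(delta(*target(-10)),delta(*target(-40)))
E
```

```text
[638.93021727 -11.6219919  219.37084861] [-179.97460394  -42.04292014   10.47556361] [-12.6  17.8 129.2 113.   16.6 -41.5] [ 0.36924059 -0.14353161 -1.64164787] [-0.07879885  0.44578307  0.00125895]
(array([-0.08, -0.02, -0.04]), array([-0.03,  0.04,  0.01])) (array([-2.27, -0.42, -2.04]), array([-0.03,  0.04,  0.01]))
```

Emit:
arm_command(
  rows=[
    {"tx": -0.5,"ty": -0.1,"tz": -0.45,"ax": 0,"ay": 0,"az": 0,"claw": 0},
    {"tx": -1.1,"ty": -0.2,"tz": -1,"ax": 0,"ay": 0,"az": 0,"claw": 0},
    {"tx": -1.7,"ty": -0.3,"tz": -1.5,"ax": 0,"ay": 0,"az": 0,"claw": 0},
    {"tx": -2.3,"ty": -0.4,"tz": -2.05,"ax": 0,"ay": 0,"az": 0,"claw": 0},
    {"tx": -2.3,"ty": -0.4,"tz": -2.05,"ax": 0,"ay": 0,"az": 0,"claw": 0},
  ],
)

```text
clock: 9.3
position: [615.2, -15.6, 198.2]
tcp_rot: [-179.9, -42.0, 10.4]
ft_force: [-1.1, 0.6, -1.0]
finger_gap: 14.8
```

```bash
python3 - <<'E'
from h import *
s_=state();print(s_['position'],s_['tcp_rot'],s_['qpos'].round(1),s_['ft_force'],s_['wrist_torque'])
print(delta(*target(-40)),delta(*target(-100)))
p=get_image('scene')
R=Ro.from_euler('xyz',s_['tcp_rot'],degrees=True);g=lambda x:s_['position']+R.apply(OFF+[x,0,0])
m=place(M[None],TQ)[0]
u,v=proj(p,[m])[0].astype(int)
im=cv2.resize(p['image'][v-25:v+25,u-35:u+25],None,fx=10,fy=10,interpolation=2)
f=lambda X:((proj(p,X)-[u-35,v-25]+.5)*10).astype(np.int32)
for a in f([g(-70),m]): cv2.circle(im,tuple(map(int,a)),4,(255,0,255),1)
cv2.imwrite('pics/m4.png',im)
E
```

```text
[615.24975535 -15.61598337 198.19576224] [-179.93198455  -41.97217758   10.43473459] [-14.   18.9 132.9 123.9  19.5 -54.1] [-1.13637445  0.56470547 -0.98545362] [-0.06244921  0.42788357 -0.00114621]
(array([ 0.1 , -0.02,  0.07]), array([-0.04, -0.04,  0.02])) (array([-4.29, -0.84, -3.94]), array([-0.04, -0.04,  0.02]))
```

View pics/m4.png

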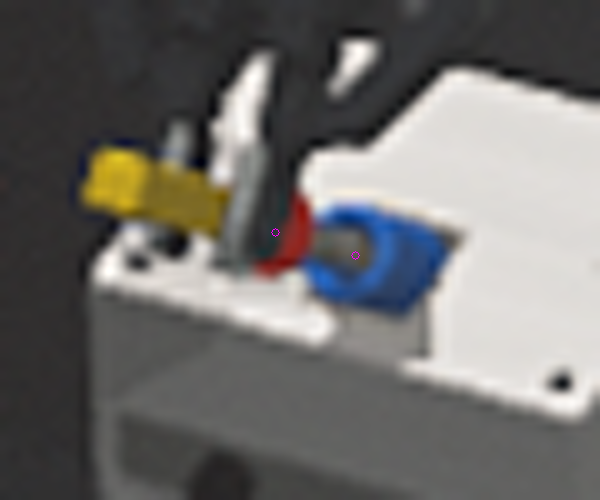

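Rod is in the bore (entering at ~(340,250)) with no side load. Continue.

Emit:
arm_command(
  rows=[
    {"tx": -0.6,"ty": -0.1,"tz": -0.55,"ax": 0,"ay": 0,"az": 0,"claw": 0},
    {"tx": -1.3,"ty": -0.25,"tz": -1.2,"ax": 0,"ay": 0,"az": 0,"claw": 0},
    {"tx": -2,"ty": -0.4,"tz": -1.85,"ax": 0,"ay": 0,"az": 0,"claw": 0},
    {"tx": -2.7,"ty": -0.55,"tz": -2.5,"ax": 0,"ay": 0,"az": 0,"claw": 0},
    {"tx": -3.4,"ty": -0.7,"tz": -3.1,"ax": 0,"ay": 0,"az": 0,"claw": 0},
    {"tx": -4.1,"ty": -0.8,"tz": -3.75,"ax": 0,"ay": 0,"az": 0,"claw": 0},
    {"tx": -4.3,"ty": -0.85,"tz": -3.95,"ax": 0,"ay": 0,"az": 0,"claw": 0},
    {"tx": -4.3,"ty": -0.85,"tz": -3.95,"ax": 0,"ay": 0,"az": 0,"claw": 0},
  ],
)

```text
clock: 10.02
position: [573.2, -24.0, 159.2]
tcp_rot: [-179.9, -42.0, 10.4]
ft_force: [-0.3, 0.3, -1.0]
finger_gap: 14.7
```

```bash
python3 - <<'E'
from h import *
s_=state();print(s_['position'],s_['tcp_rot'],s_['qpos'].round(1),s_['ft_force'],s_['wrist_torque'])
print(delta(*target(-100)),delta(*target(-120)))
E
```

```text
[573.1875578  -24.01990889 159.2009998 ] [-179.86909628  -41.99817114   10.39039471] [-17.1  22.6 139.5 137.2  27.2 -71.7] [-0.29937314  0.30386584 -1.03496875] [-0.05485039  0.42599023  0.04643164]
(array([-0.08,  0.  , -0.04]), array([-0.1 , -0.02,  0.02])) (array([-1.54, -0.27, -1.38]), array([-0.1 , -0.02,  0.02]))
```

Emit:
arm_command(
  rows=[
    {"tx": -0.4,"ty": -0.05,"tz": -0.35,"ax": 0,"ay": 0,"az": 0,"claw": 0},
    {"tx": -0.75,"ty": -0.15,"tz": -0.7,"ax": 0,"ay": 0,"az": 0,"claw": 0},
    {"tx": -1.1,"ty": -0.2,"tz": -1,"ax": 0,"ay": 0,"az": 0,"claw": 0},
    {"tx": -1.3,"ty": -0.25,"tz": -1.2,"ax": 0,"ay": 0,"az": 0,"claw": 0},
    {"tx": -1.3,"ty": -0.25,"tz": -1.2,"ax": 0,"ay": 0,"az": 0,"claw": 0},
  ],
)

```text
clock: 10.43
position: [559.5, -26.5, 146.6]
tcp_rot: [-179.8, -41.9, 10.3]
ft_force: [-0.9, 0.8, -0.4]
finger_gap: 15.0
```

Emit:
arm_command(
  rows=[
    {"tx": -0.15,"ty": -0.03,"tz": -0.13,"ax": 0,"ay": 0,"az": 0,"claw": 0},
    {"tx": -0.15,"ty": -0.03,"tz": -0.13,"ax": 0,"ay": 0,"az": 0,"claw": 0},
    {"tx": -0.15,"ty": -0.03,"tz": -0.13,"ax": 0,"ay": 0,"az": 0,"claw": 0},
  ],
)

```text
clock: 10.68
position: [558.6, -26.9, 145.6]
tcp_rot: [-179.8, -42.0, 10.4]
ft_force: [3.5, 0.4, 1.2]
finger_gap: 14.7
```

Emit:
arm_command(
  rows=[
    {"tx": -0.15,"ty": -0.03,"tz": -0.13,"ax": 0,"ay": 0,"az": 0,"claw": 0},
    {"tx": -0.15,"ty": -0.03,"tz": -0.13,"ax": 0,"ay": 0,"az": 0,"claw": 0},
    {"tx": -0.15,"ty": -0.03,"tz": -0.13,"ax": 0,"ay": 0,"az": 0,"claw": 0},
  ],
)

```text
clock: 10.93
position: [558.7, -27.0, 145.7]
tcp_rot: [-179.9, -42.2, 10.4]
ft_force: [6.6, 4.2, 6.4]
finger_gap: 14.5
```

Emit:
arm_command(
  rows=[
    {"tx": -0.15,"ty": -0.03,"tz": -0.13,"ax": 0,"ay": 0,"az": 0,"claw": 0},
    {"tx": -0.15,"ty": -0.03,"tz": -0.13,"ax": 0,"ay": 0,"az": 0,"claw": 0},
    {"tx": -0.15,"ty": -0.03,"tz": -0.13,"ax": 0,"ay": 0,"az": 0,"claw": 0},
    {"tx": -0.15,"ty": -0.03,"tz": -0.13,"ax": 0,"ay": 0,"az": 0,"claw": 0},
  ],
)

```text
clock: 11.27
position: [558.8, -27.2, 145.7]
tcp_rot: [-179.9, -42.5, 10.5]
ft_force: [6.5, 4.7, 8.6]
finger_gap: 14.7
```

```bash
python3 - <<'E'
from h import *
s_=state();print(s_['position'],s_['tcp_rot'],s_['ft_force'],s_['wrist_torque'],delta(*target(-120)))
p=get_image('scene');m=place(M[None],TQ)[0]
u,v=proj(p,[m])[0].astype(int)
im=cv2.resize(p['image'][v-25:v+25,u-35:u+25],None,fx=10,fy=10,interpolation=2)
cv2.imwrite('pics/m5.png',im)
E
```

```text
[558.81773915 -27.19450081 145.67766256] [-179.93915544  -42.45062245   10.50997165] [6.46319309 4.6506075  8.62437044] [ 0.70490624 -1.00102448  0.18755304] (array([-0.11,  0.05, -0.03]), array([-0.13,  0.43, -0.05]))
```

View pics/m5.png

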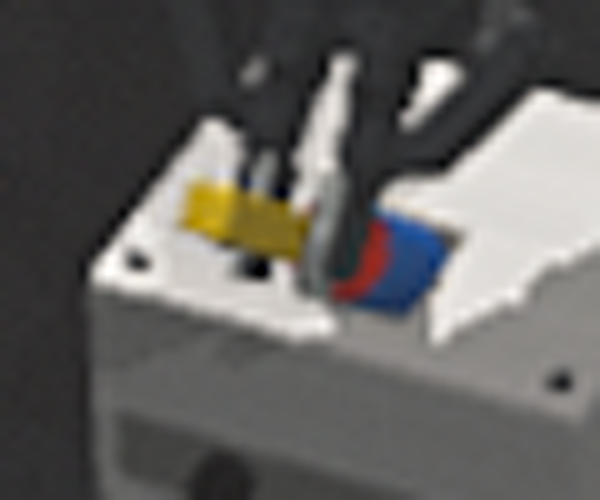

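The red collar sits flush against the blue mouth (~(370,265)) with about 11 N of stop force. Draw it out.

Emit:
arm_command(
  rows=[
    {"tx": 0.4,"ty": 0.1,"tz": 0.35,"ax": 0,"ay": 0.4,"az": 0,"claw": 0},
    {"tx": 0.9,"ty": 0.2,"tz": 0.85,"ax": 0,"ay": 0.4,"az": 0,"claw": 0},
    {"tx": 1.8,"ty": 0.4,"tz": 1.65,"ax": 0,"ay": 0.4,"az": 0,"claw": 0},
    {"tx": 2.7,"ty": 0.55,"tz": 2.5,"ax": 0,"ay": 0.4,"az": 0,"claw": 0},
    {"tx": 3.6,"ty": 0.7,"tz": 3.3,"ax": 0,"ay": 0.4,"az": 0,"claw": 0},
    {"tx": 4.5,"ty": 0.85,"tz": 4.1,"ax": 0,"ay": 0.4,"az": 0,"claw": 0},
    {"tx": 5.3,"ty": 1,"tz": 4.85,"ax": 0,"ay": 0.4,"az": 0,"claw": 0},
    {"tx": 5.3,"ty": 1,"tz": 4.85,"ax": 0,"ay": 0.4,"az": 0,"claw": 0},
  ],
)

```text
clock: 11.98
position: [613.5, -17.1, 195.8]
tcp_rot: [-179.9, -42.2, 10.5]
ft_force: [1.1, 0.3, -0.1]
finger_gap: 14.5
```

```bash
python3 - <<'E'
from h import *
s_=state();print(s_['position'],s_['tcp_rot'],s_['ft_force'],s_['qpos'].round(0),s_['finger_gap']);
for d in(-20,20,45):print(d,delta(*target(d)))
E
```

```text
[613.46787232 -17.12384043 195.84803195] [-179.93449902  -42.19564239   10.5387134 ] [ 1.1227424   0.30510016 -0.08168067] [-14.  19. 133. 125.  20. -56.] 14.487626918569935
-20 (array([1.74, 0.4 , 1.65]), array([-0.08,  0.18, -0.08]))
20 (array([4.66, 0.94, 4.32]), array([-0.08,  0.18, -0.08]))
45 (array([6.49, 1.28, 6.  ]), array([-0.08,  0.18, -0.08]))
```

Emit:
arm_command(
  rows=[
    {"tx": 0.8,"ty": 0.2,"tz": 0.75,"ax": 0,"ay": 0.2,"az": 0,"claw": 0},
    {"tx": 1.75,"ty": 0.4,"tz": 1.65,"ax": 0,"ay": 0.2,"az": 0,"claw": 0},
    {"tx": 2.7,"ty": 0.6,"tz": 2.5,"ax": 0,"ay": 0.2,"az": 0,"claw": 0},
    {"tx": 3.6,"ty": 0.75,"tz": 3.4,"ax": 0,"ay": 0.2,"az": 0,"claw": 0},
    {"tx": 4.7,"ty": 0.95,"tz": 4.3,"ax": 0,"ay": 0.2,"az": 0,"claw": 0},
    {"tx": 5.6,"ty": 1.1,"tz": 5.2,"ax": 0,"ay": 0.2,"az": 0,"claw": 0},
    {"tx": 6.5,"ty": 1.3,"tz": 6,"ax": 0,"ay": 0.2,"az": 0,"claw": 0},
    {"tx": 6.5,"ty": 1.3,"tz": 6,"ax": 0,"ay": 0.2,"az": 0,"claw": 0},
  ],
)

```text
clock: 12.65
position: [679.5, -3.9, 256.8]
tcp_rot: [-179.9, -42.1, 10.6]
ft_force: [-0.3, -0.5, -0.2]
finger_gap: 15.0
```

Emit:
arm_command(
  rows=[
    {"tx": 0.5,"ty": 0,"tz": 2.5,"ax": 0,"ay": 0,"az": 0,"claw": 0},
    {"tx": 0.5,"ty": 0,"tz": 5,"ax": 0,"ay": 0,"az": 0,"claw": 0},
    {"tx": 0.5,"ty": 0,"tz": 8,"ax": 0,"ay": 0,"az": 0,"claw": 0},
    {"tx": 0.5,"ty": 0,"tz": 10,"ax": 0,"ay": 0,"az": 0,"claw": 0},
    {"tx": 0.5,"ty": 0,"tz": 10,"ax": 0,"ay": 0,"az": 0,"claw": 0},
  ],
)

```text
clock: 13.07
position: [683.6, -3.8, 357.2]
tcp_rot: [-179.9, -42.0, 10.6]
ft_force: [0.3, -0.4, -0.3]
finger_gap: 14.9
```

```bash
cat > fin.py <<'E'
from h import *
s_=state();print(s_['position'],s_['tcp_rot'],s_['ft_force'],s_['qpos'].round(0),s_['finger_gap'])
for yaw in(20,30,40):
    R=Ro.from_euler('xyz',[180,0,yaw],degrees=True)
    for z in(250,110):
        p=np.array([485,295.5,z])-R.apply(OFF-[190,0,0]); p[2]=z-16.5; print(yaw,z,p.round(0),np.hypot(*p[:2]).round(),*delta(p,R))
E
python3 fin.py
```

```text
[683.58118464  -3.82221412 357.24267101] [-179.87908218  -42.00210392   10.58331061] [ 0.29333435 -0.37032277 -0.29684912] [-10.   9. 115.  42.  21.  34.] 14.866392821680257
20 250 [644. 353. 234.] 734.0 [ -4.    35.71 -12.37] [-11.2   40.53   8.95]
20 110 [644. 353.  94.] 734.0 [ -4.    35.71 -26.37] [-11.2   40.53   8.95]
30 250 [631. 380. 234.] 737.0 [ -5.24  38.37 -12.37] [-14.74  39.54  18.49]
30 110 [631. 380.  94.] 737.0 [ -5.24  38.37 -26.37] [-14.74  39.54  18.49]
40 250 [614. 404. 234.] 735.0 [ -6.93  40.78 -12.37] [-18.24  38.33  28.03]
40 110 [614. 404.  94.] 735.0 [ -6.93  40.78 -26.37] [-18.24  38.33  28.03]
```

Emit:
arm_command(
  rows=[
    {"tx": -0.3,"ty": 2,"tz": 0,"ax": -1.4,"ay": 5,"az": 1.1,"claw": 0},
    {"tx": -0.6,"ty": 4.5,"tz": 0,"ax": -2.8,"ay": 10,"az": 2.2,"claw": 0},
    {"tx": -1,"ty": 7.5,"tz": -0.5,"ax": -4.2,"ay": 15,"az": 3.3,"claw": 0},
    {"tx": -1.5,"ty": 10.5,"tz": -1,"ax": -5.6,"ay": 20,"az": 4.5,"claw": 0},
    {"tx": -2,"ty": 13.5,"tz": -1.5,"ax": -7,"ay": 25,"az": 5.6,"claw": 0},
    {"tx": -2.5,"ty": 16.5,"tz": -2,"ax": -8.4,"ay": 30,"az": 6.7,"claw": 0},
    {"tx": -3,"ty": 19.5,"tz": -2.5,"ax": -9.8,"ay": 35,"az": 7.8,"claw": 0},
    {"tx": -3.5,"ty": 22.5,"tz": -3,"ax": -11.2,"ay": 40.5,"az": 9,"claw": 0},
  ],
)

```text
clock: 13.73
position: [646.1, 224.0, 326.3]
tcp_rot: [-179.7, 0.4, 20.4]
ft_force: [1.7, 0.3, -1.1]
finger_gap: 14.8
```

```bash
python3 fin.py | head -3
```

```text
[646.12138953 223.95503171 326.29910165] [-179.70906375    0.37555481   20.38453758] [ 1.69275012  0.29317514 -1.10393319] [16. 27. 79.  0. 74. 86.] 14.763484816396796
20 250 [644. 353. 234.] 734.0 [-0.25 12.93 -9.28] [-0.14 -0.45 -0.38]
20 110 [644. 353.  94.] 734.0 [ -0.25  12.93 -23.28] [-0.14 -0.45 -0.38]
```

Emit:
arm_command(
  rows=[
    {"tx": 0,"ty": 2.5,"tz": -1,"ax": -0.1,"ay": -0.4,"az": -0.4,"claw": 0},
    {"tx": -0.2,"ty": 5.5,"tz": -2.5,"ax": -0.1,"ay": -0.4,"az": -0.4,"claw": 0},
    {"tx": -0.2,"ty": 8.5,"tz": -4.5,"ax": -0.1,"ay": -0.4,"az": -0.4,"claw": 0},
    {"tx": -0.2,"ty": 11,"tz": -7,"ax": -0.1,"ay": -0.4,"az": -0.4,"claw": 0},
    {"tx": -0.2,"ty": 12.9,"tz": -10,"ax": -0.1,"ay": -0.4,"az": -0.4,"claw": 0},
    {"tx": -0.2,"ty": 12.9,"tz": -13,"ax": -0.1,"ay": -0.4,"az": -0.4,"claw": 0},
    {"tx": -0.2,"ty": 12.9,"tz": -16,"ax": -0.1,"ay": -0.4,"az": -0.4,"claw": 0},
    {"tx": -0.2,"ty": 12.9,"tz": -19,"ax": -0.1,"ay": -0.4,"az": -0.4,"claw": 0},
  ],
)

```text
clock: 14.4
position: [641.2, 353.7, 133.1]
tcp_rot: [-179.7, 0.3, 20.2]
ft_force: [0.2, 0.3, -1.6]
finger_gap: 15.1
```

Emit:
arm_command(
  rows=[
    {"tx": 0,"ty": 0,"tz": -2,"ax": 0,"ay": 0,"az": 0,"claw": 0},
    {"tx": 0,"ty": 0,"tz": -3.5,"ax": 0,"ay": 0,"az": 0,"claw": 0},
    {"tx": 0,"ty": 0,"tz": -4.2,"ax": 0,"ay": 0,"az": 0,"claw": 0},
    {"tx": 0,"ty": 0,"tz": -4.2,"ax": 0,"ay": 0,"az": 0,"claw": 0},
    {"tx": 0,"ty": 0,"tz": -4.2,"ax": 0,"ay": 0,"az": 0,"claw": 0},
    {"tx": 0,"ty": 0,"tz": -4.2,"ax": 0,"ay": 0,"az": 0,"claw": 0},
    {"tx": 0,"ty": 0,"tz": -4.2,"ax": 0,"ay": 0,"az": 0,"claw": 0},
    {"tx": 0,"ty": 0,"tz": -4.2,"ax": 0,"ay": 0,"az": 0,"claw": 0},
  ],
)

```text
clock: 15.07
position: [641.6, 354.0, 92.3]
tcp_rot: [-179.7, 0.2, 20.2]
ft_force: [-0.3, -0.3, -0.6]
finger_gap: 14.7
```

```bash
python3 fin.py | head -3; python3 - <<'E'
from h import *
s_=state();P={n:get_image(n) for n in('scene','top','wrist')}
R=Ro.from_euler('xyz',s_['tcp_rot'],degrees=True);g=lambda x:s_['position']+R.apply(OFF+[x,0,0])
print('tip',g(-190),s_['qvel'].round(2))
W=np.zeros((600,800,3),np.uint8)
p=P['scene'];u,v=proj(p,[g(-100)])[0].astype(int);im=cv2.resize(p['image'][v-50:v+50,u-60:u+60],(480,400),interpolation=2)
for a in (proj(p,[g(-190),g(-70),g(0),g(58)])-[u-60,v-50]+.5)*4: cv2.circle(im,tuple(map(int,a)),3,(255,0,255),1)
W[:400,:480]=im;W[:240,480:]=cv2.resize(P['wrist']['image'],(320,240))
p=P['top'];u,v=proj(p,[g(-190)])[0].astype(int);W[250:570,480:]=cv2.resize(p['image'][v-40:v+40,u-40:u+40],(320,320),interpolation=2)
cv2.imwrite('pics/f1.png',W)
w=P['wrist'];m=col(w,'yellow');G=box(-50,58,-8,8,-8,8)
def cost(q):
    h=hull(w,Ro.from_euler('ZY',[q[3],q[4]],degrees=True).apply(G)+q[:3]); return 1-np.minimum(h,m).sum()/np.maximum(h,m).sum()
x0=np.array([*g(0),20,0.])
r=minimize(cost,x0,method='Nelder-Mead',options=dict(initial_simplex=x0+np.vstack([np.zeros(5),np.diag([5,4,5,3,4])]),maxiter=600));print('gauge',g(0).round(1),r.x.round(1),r.fun)
for l,z,q in(('mould',22,'top'),('cup',40,'top'),('scent',75,'scene'),('cup',40,'scene'),('mould',22,'scene')):
    d=recognise(P[q],l)
    if d: print(l,q,plane(P[q],d[0]['point'],z).round(0),d[0]['conf'])
E
```

```text
[641.60971326 353.99691772  92.27685845] [-179.67103163    0.23219273   20.21561036] [-0.29670872 -0.34316715 -0.62202795] [26. 42. 85.  0. 53. 96.] 14.657147159197246
20 250 [644. 353. 234.] 734.0 [ 0.2  -0.08 14.12] [-0.23 -0.33 -0.21]
20 110 [644. 353.  94.] 734.0 [ 0.2  -0.08  0.12] [-0.23 -0.33 -0.21]
tip [483.30476053 295.60210748 109.46051578] [ 0.07  0.2   0.15 -0.1  -0.17  0.14]
gauge [661.6 361.3 108.7] [ 6.608e+02  3.621e+02  1.072e+02  2.020e+01 -4.000e-01] 0.021403092803670698
mould top [752. 144.  22.] 0.85
cup top [728.  -6.  40.] 0.77
scent scene [ 783. -164.   75.] 0.59
cup scene [746. -10.  40.] 0.7
mould scene [760. 153.  22.] 0.57
```

View pics/f1.png

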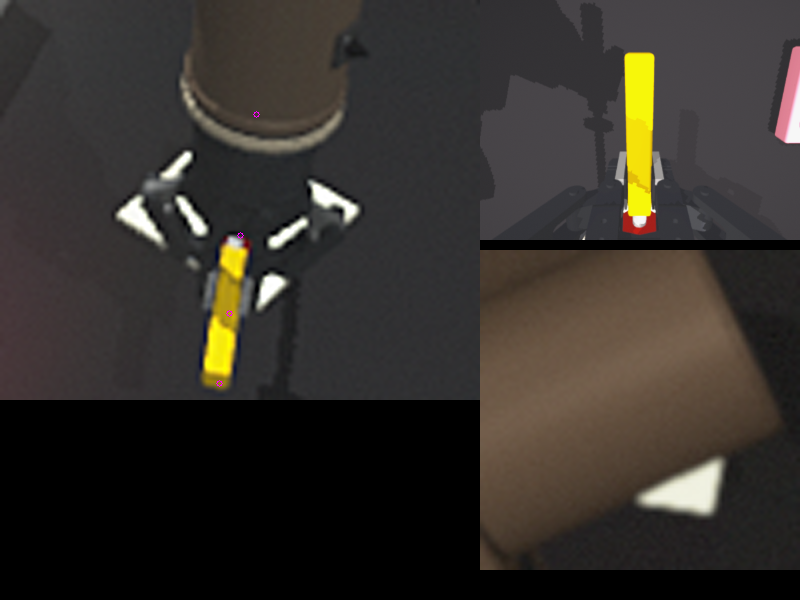

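The gauge is held level (pitch −0.4°) with its tip near (483,296,109) over the tile, and the bystanders read where they did at the start, within network noise. Handing in.

```bash
python3 -c "
from station import *
print(hand_in())"
```

```text
the job is handed in; nothing more can be done
None
```

I took the gauge from the wooden rest and pushed it down the blue tube until the red collar stopped. I then drew it right out, and it is now held level over the reading tile. The job is handed in at about 15 s on the robot's clock; `hand_in()` gives no verdict.

**Collar stop:** the stop force rose to about 11–12 N and was held for several control rows. The scene picture showed the red collar flush on the tube mouth.

**Final pose, from the arm pose and the fitted grip:**

| Check | Reading |
|---|---|
| Gauge tip | about (483, 296, 109) mm |
| Tile centre, fitted | about (485, 296) mm |
| Gauge tilt | under 1° from level |
| Wrist force | settled, under 1 N |
| Finger opening | 14.7 mm, gauge still gripped |

**Bystanders:** the mould, cup and bottle read within about 12 mm of their first estimates, which is close to the networks' noise.

**What disagreed or could not be checked:**
- The scene and top cameras differed by about 7 mm on the tile position, well inside the 40 mm allowed.
- The arm hid the tip and the ring in the last pictures, so the tip position is calculated rather than seen.

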